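# Hang the pipette back on its stand

### The job

The pipette left lying on the bench rest has to be stored upright: pick it up, let it swing down in a loosened grip until it hangs nozzle down, and grip it firmly again. Then hang it by its finger hook on the one empty hanger of the pipette stand, hook fully down over the hanger's plate, and let go. The pipette must not touch the bench top, and the other pipettes and the things on the bench stay where they are.

Things in the scene. Friction and masses are not known exactly. Their poses are not given: they have to be found in the camera images.
- pipette_grip (a point): Where to pinch the loose pipette: on its axis, midway between two dark round grip cheeks that swell to 30 mm across (y). x runs along the pipette to the nozzle, z to the finger hook. It starts level on the rest, 45 mm above the bench, hook up, nozzle away from the robot. Held with 40 N or more it stays level; eased to 2 or 3 N it has swung down on the cheeks; under 1 N it falls.
- pipette: The whole pipette: white, about 0.12 kg, 235 mm long, centre of mass some 50 mm from the grip towards the nozzle; origin and axes as pipette_grip. Handle x = -36 to 70 mm, 25 mm wide (y), 30 mm deep (z = -15 to 15); plunger button 16 mm across ends at x = -50; round sleeve, 18 then 14 mm thick, to x = 150; 7 mm nozzle to x = 185.
- hook_seat (a point): Underside of the pipette's finger hook, the part that comes to rest on the hanger: x = -22, z = 17.5 mm from pipette_grip, same axes. The hook is a strip 10 mm wide and 6 mm thick (x = -28 to -22 mm) that stands 15 mm out of the handle's back and ends in a turned-down lip.
- hook_end (a point): End of the hook's turned-down lip, x = -10, z = 27.5 mm from pipette_grip, same axes. The lip is 5 mm thick (z = 25 to 30 mm) and reaches 12 mm below the hook's underside; the gap between it and the handle's back, for the hanger's plate, is 10 mm.
- nozzle_end (a point): Nozzle end of the pipette, 185 mm from pipette_grip along x, same axes.
- hanger0_lip (a point): Middle of the top edge of the empty hanger's upright steel plate, 255 mm above the bench; x into the stand (away from the robot), z up. The plate is 5 mm thick (x), 24 mm wide (y), 52 mm tall; two 8 mm horns on its top edge leave 17 mm between them for the hook. It may be the left, middle or right of the three hangers.
- hanger0: The empty hanger, fixed under the stand's shelf; origin and axes as hanger0_lip. Its bracket runs under the plate and up again behind it at x = 31 to 36 mm. Once hung, the hook lies on the plate's top edge with its lip behind the plate, and the handle's flat back lies against the plate's front.
- stand: Clear acrylic pipette stand on a white base, fixed, 400 mm wide (y); origin: centre of its underside, x away from the robot. Hanger plates at x = -65, y = -110, 0, 110 mm. A shelf at 345 to 371 mm height reaches out to x = -83 mm, straight above the hung pipettes, so the hand comes in from the front, its fingers slanting 30 to 45 degrees off vertical. Base 10 mm thick, x = -120 to 80.
- rest: Grey bench rest, fixed, 115 x 60 mm; origin: centre of its underside, axes as the pipette's. Two forks, 36 and 100 mm from the grip point towards the nozzle, hold the pipette; each is 10 mm thick, 40 mm wide, up to 40 and 46 mm high.
- hung1: A like pipette hanging on another hanger, leave alone; origin and axes as pipette_grip (x down, z into the stand).
- hung2: A like pipette hanging on another hanger, leave alone; origin and axes as pipette_grip (x down, z into the stand).
- jar: Glass staining jar with white lid, 60 x 60 x 108 mm, bystander; origin: centre of its underside.
- tube_rack: White block of small tubes, 105 x 60 x 44 mm, bystander; origin: centre of its underside.
- timer: White timer, 62 x 70 x 19 mm, bystander; origin: centre of its underside.
- slide_folder: Card folder of slides, 200 x 150 x 14 mm, bystander; origin: centre of its underside.
- wash_bottle: Clear bottle, 60 mm across, 140 mm high, bystander; origin: centre of its underside.
- slide_mailer: Grey slide box standing on edge, 84 x 32 x 91 mm, bystander; origin: centre of its underside.
- tip_box: Grey tip box with pale lid, 118 x 85 x 67 mm, bystander; origin: centre of its underside.
There are look-alikes about, which are no part of the job. What is shaped like the rest but brown or purple is not meant.

How it is judged:
On the way, in this order (a step that is already met when the one before it is completed fails the run):
1. the pipette is lifted clear of the rest in the fingers (height (world z) of pipette_grip above 0.09 m and contact force between the fingers and pipette above 1 N and contact force between pipette and rest below 0.1 N), for 0.1 s.
2. the pipette hangs nozzle down in the closed fingers, clear of everything else (angle between the x axis of pipette_grip and the z axis of stand, either way round below 0.2 rad and z of nozzle_end in the frame of stand below 0.25 m and height (world z) of nozzle_end above 0.02 m and contact force between the fingers and pipette above 15 N and contact force between pipette and stand below 0.1 N and contact force between pipette and hanger0 below 0.1 N), for 0.2 s.
At the end, for the whole second after the job is handed in: The pipette hangs by its hook on the empty hanger: hook seat on the plate's top edge (within 4 mm in height, 6 mm sideways, 9 mm to the front or back), the hook's lip behind the plate, nozzle down, upright within 10 degrees, at rest and released; the others undisturbed (x of hook_seat in the frame of hanger0_lip between -0.009 and 0.009 m and y of hook_seat in the frame of hanger0_lip between -0.006 and 0.006 m and z of hook_seat in the frame of hanger0_lip between -0.004 and 0.004 m and x of hook_end in the frame of hanger0_lip above 0.003 m and z of hook_end in the frame of hanger0_lip below -0.004 m and angle between the x axis of pipette_grip and the z axis of stand, either way round below 0.17 rad and z of nozzle_end in the frame of hanger0_lip below -0.15 m and contact force between the fingers and pipette below 0.05 N and linear speed of pipette below 0.02 m/s and angular speed of pipette below 0.15 rad/s); the robot touches nothing.
It fails at once if the pipette touches the bench top (height (world z) of nozzle_end below 0.005 m or height (world z) of pipette_grip below 0.03 m).
It fails at once if another pipette is moved more than 30 mm (distance of any of hung1, hung2 from where it was at the start of the episode above 0.03 m).
It fails at once if a bystander is moved more than 20 mm (distance of any of jar, tube_rack, timer, slide_folder, wash_bottle, slide_mailer, tip_box from where it was at the start of the episode above 0.02 m).
It also fails if it takes over 58 s, if anything falls off the work surface, if the arm or the gripper's body presses on something with over 40 N, if the wrist force passes 120 N, or if a joint passes its speed limit or range.

### The arm

A 6-joint arm with a two-finger parallel gripper is mounted at the origin on the work surface. World frame = base frame: x ahead of the robot, y to its left, z up, the work surface at z = 0. Lengths are in m, angles in rad, forces in N, time in s.
With the tool pointing down it reaches from about 0.35 to 0.975 m from the base axis. Payload 4.9 kg.
Tool frame: the origin (TCP) lies at the very end of the fingers, on their centre line; the grasp point (between the pads) lies 19 mm behind it; z points along the fingers, y is the line along which they close (so a half turn about z gives the same grasp; the last joint's range is limited). The gripper opens to 85 mm and grips with 20 to 120 N. Pads are 22 mm wide; open, the fingers measure 114 mm over their backs; the gripper's body (76 mm by 85 mm) begins 54 mm behind the grasp point. The pads swing forward as they close: fully open they stand 13 mm farther back than shut.
Start: joints at [1.189, 0.053, 1.613, -0, 1.476, -0.119], TCP at [0.162, 0.604, 0.231] pointing down, gripper open.
Joint ranges: [-3.01, 3.01], [-1.01, 2.22], [0.06, 2.58], [-1.02, 4.17], [0.09, 2.62], [-3.14, 3.14]. Speed limits (rad/s): [2.57, 2.57, 3.14, 3.14, 3.14, 3.14].

### API

Orientations are given as a rotation vector (axis times angle).
In Python, from station import ctrl gives the robot as it stands. The module is installed in compiled form; this text tells all that it offers.
- The arm moves only by the tool jog_arm, never from a script. Its argument "steps" is a list of rows, each an object with "delta_rot": the turn, a rotation vector about the tool's x, y, z in degrees, a list of three; "linear": the shift along the tool's x, y, z in m, a list of three; "grip": the finger opening in m, from 0 to 0.0854. In form: [{"delta_rot": [rx, ry, rz], "linear": [x, y, z], "grip": grip}, ...]. A call has 1 to 10 rows; each row shifts and turns the commanded pose from where the row before left it, along the tool's axes as they then stand; what a row does not reach is not made up. A row lasts 1/10 s, in which the tool goes at most 50 mm and 8.59 degrees, less where a joint would pass 70% of its speed; a pose out of reach is approached as far as the arm can. A call with a gripper value outside its range is refused whole. The fingers move at their own pace and stop on an object; "newtons" is the grip in N (left out, the last holds). Time passes only in rows, so rows that do not move let the fingers close. It gives the time, the measured TCP pose, the force, the opening and the grip force at its end, in the units of the state.
- ctrl.get_obs(): the state, without advancing time (a new reading comes with each control period).
- ctrl.get_image(name): name is "scene" or "top" or "wrist"; returns (picture, depth): 480x640x3 uint8, red, green, blue; 480x640 float32, m along the optical axis (not along the pixel's ray), 0 where there is no reading.
- ctrl.camera_info(name): a dict with "camera_matrix" (3x3 intrinsics, pixels), "R" (3x3) and "t" (3): a world point X has camera coordinates R X + t; the wrist camera has in their place "T_tool_cam" (4x4, takes a point from camera to tool coordinates, whose origin is the TCP and whose axes are the flange's). Camera axes: x right, y down, z forward; pixel columns grow to the right and rows downward; lengths in m; the calibration is good to about 2 mm. The wrist camera is an equidistant fisheye: a pixel r from the principal point sees the ray r / f radians off the axis. A picture is of the moment at which its call begins: read the wrist's pose just before it. camera_info takes no time and is no camera call.
- ctrl.finish_job(): hands the job in; it is judged then, once.
The state is a dict: "t": time; "q": joint angles; "dq": joint speeds; "effort": joint torques, N m; "tool_pos": TCP position; "tool_rot": TCP orientation; "contact_force": force on the tool from outside, world axes, zero at the start; "wrist_torque": the same for the moment, N m; "opening": finger opening in m; "grip_force": force on a finger pad.
Only numpy, scipy, OpenCV 4.12 (cv2) and the standard library are available. Lean on these libraries where they do the work, as an engineer would, in place of code of your own. Each camera call takes 0.05 s, during which the arm holds its last target. There are 200 camera calls.

## Working session

There is one attempt and no reset: what is moved stays moved. The work goes in short steps, Python scripts to look and compute and a tool call to move; the robot and the scene stay as the last step left them, time stands still between calls to the robot, and variables do not carry over. Pictures are saved under pics/ and viewed, at most 10 in all, crops included, and the job is handed in when it is done.

Besides the shell and the picture viewer there is one more tool, called after "Call:" by a JSON object that holds its "fn" and its "kwargs", one argument or row to a line. jog_arm: Moves the arm, as the interface text tells. Its arguments: {"type":"object","properties":{"steps":{"type":"array"},"newtons":{"type":"number"}},"required":["steps"]}

```bash
mkdir -p pics; cat > h.py <<'E'
import numpy as np, cv2
from station import ctrl
from scipy.spatial.transform import Rotation as Ro
def cam(n):
    i=ctrl.camera_info(n); return np.array(i['camera_matrix']),np.array(i['R']),np.array(i['t'])
def grab(n):
    im,d=ctrl.get_image(n); np.savez(f'{n}.npz',im=im,d=d); return im,d
def save(im,f): cv2.imwrite('pics/'+f,im[:,:,::-1])
def ray(n,u,v):
    K,R,t=cam(n); return -R.T@t, R.T@np.linalg.inv(K)@np.array([u,v,1.])
def onz(n,u,v,z):
    o,r=ray(n,u,v); return o+r*(z-o[2])/r[2]
def cloud(n,d):
    K,R,t=cam(n); v,u=np.mgrid[:480,:640]
    p=np.stack([(u-K[0,2])/K[0,0]*d,(v-K[1,2])/K[1,1]*d,d],-1)
    return (p-t)@R
E
python3 - <<'E'
from h import *
a,_=grab('scene'); b,_=grab('top'); save(a,'scene.png'); save(b,'top.png')
for n in('scene','top'): print(cam(n))
print(ctrl.camera_info('wrist')); print(ctrl.get_obs())
E
```

```text
(array([[519.87369281,   0.        , 309.33936001],
       [  0.        , 519.87369281, 236.11289802],
       [  0.        ,   0.        ,   1.        ]]), array([[-0.99606623,  0.08855789, -0.00309357],
       [ 0.07360248,  0.80740404, -0.58538995],
       [-0.04934314, -0.58331485, -0.81074598]]), array([0.57681396, 0.12692952, 1.25829266]))
(array([[512.50355937,   0.        , 313.90716771],
       [  0.        , 512.50355937, 243.58463658],
       [  0.        ,   0.        ,   1.        ]]), array([[-0.02194405, -0.99975787, -0.00163127],
       [-0.97236031,  0.02172201, -0.23247277],
       [ 0.23245191, -0.00351522, -0.97260154]]), array([-0.06101109,  0.60438636,  1.34356456]))
{'camera_matrix': array([[371.64829954,   0.        , 317.73887031],
       [  0.        , 371.64829954, 236.94812806],
       [  0.        ,   0.        ,   1.        ]]), 'T_tool_cam': array([[ 1.01802297e-03, -9.59380900e-01, -2.82112127e-01,
         7.12630505e-02],
       [ 9.99999207e-01,  1.18579108e-03, -4.23956053e-04,
         3.59982208e-04],
       [ 7.41261383e-04, -2.82111472e-01,  9.59381346e-01,
        -1.42723035e-01],
       [ 0.00000000e+00,  0.00000000e+00,  0.00000000e+00,
         1.00000000e+00]])}
{'t': 0.1, 'q': array([ 1.18897525e+00,  5.32888163e-02,  1.61413328e+00,  2.46927215e-05,
        1.47601115e+00, -1.19004942e-01]), 'dq': array([ 0.00095408, -0.00227107, -0.00354555, -0.0013078 , -0.00080747,
        0.00050033]), 'effort': array([-7.92788853e-06, -3.94899273e+01, -3.71365178e+01, -1.60283298e-04,
        3.88165368e-03,  1.58491673e-05]), 'tool_pos': array([0.16216304, 0.60302071, 0.23020121]), 'tool_rot': array([-4.11584147e-01, -3.11402953e+00,  2.79101652e-03]), 'contact_force': array([-0.33997145,  0.03296124,  0.03488923]), 'wrist_torque': array([ 0.01597633,  0.00370258, -0.02992412]), 'grip_force': 0.0, 'opening': 0.0856275088435245}
```

View pics/scene.png

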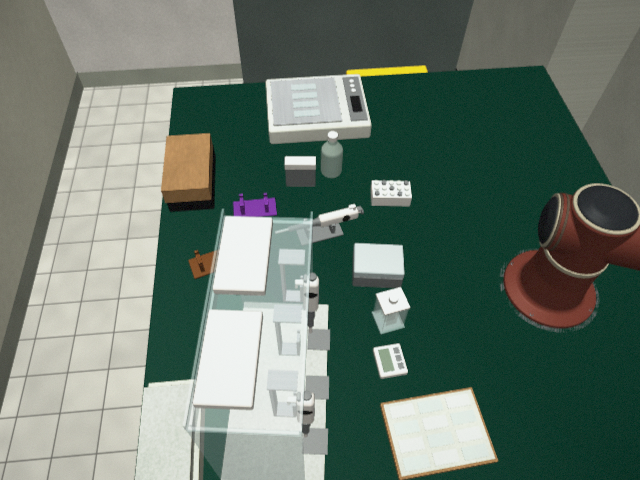

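View pics/top.png

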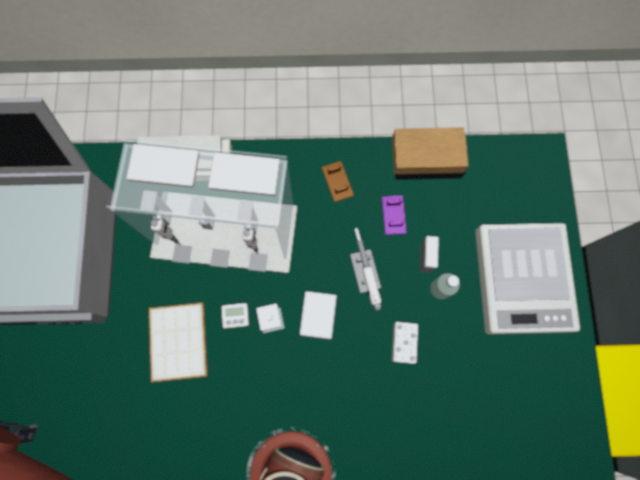

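The scene view shows the loose pipette on the grey rest at (335,220). The look-alike rests are purple (255,207) and brown (200,264), so neither is the one meant. The stand has pipettes hung at (310,290) and (306,405), and the middle hanger near (290,330) looks empty. In the top view the pipette runs from (357,232) at the nozzle to (377,303) at the button, and the stand hangers are at (160,225), (205,218) and (250,235). I'll confirm with one enlarged crop.

```bash
python3 - <<'E'
from h import *
S=np.load('scene.npz');T=np.load('top.npz')
a=cv2.resize(S['im'][190:450,180:380],None,fx=2,fy=2.3,interpolation=2)
b=cv2.resize(T['im'][130:280,110:300],(400,300),interpolation=2)
c=cv2.resize(T['im'][215:320,320:420],(400,298),interpolation=2)
save(np.hstack([a,np.vstack([b,c])]),'crop.png')
C=cloud('top',T['d']); im=T['im'].astype(int)
hsv=cv2.cvtColor(T['im'],cv2.COLOR_RGB2HSV)
P=C.reshape(-1,3)
v,u=np.mgrid[:480,:640]
m=(u>340)&(u<390)&(v>222)&(v<312)&(C[:,:,2]>0.03)&(C[:,:,2]<0.1)
p=C[m]; print(len(p),p.min(0),p.max(0))
# axis from 2d pca of points above 0.042
q=p[p[:,2]>0.05]; c0=q.mean(0); w=np.linalg.svd(q[:,:2]-c0[:2])[2][0]; print(c0,w)
s=(q[:,:2]-c0[:2])@w; print(s.min(),s.max(), c0[:2]+w*s.min(), c0[:2]+w*s.max())
# rest grey
for x,y in[(258,262),(220,257),(190,250),(160,225),(205,218),(250,235),(190,270),(200,215)]: print(x,y,C[y,x])
# stand white base
m=(C[:,:,2]>0.003)&(C[:,:,2]<0.02)&(hsv[:,:,1]<40)&(hsv[:,:,2]>120)&(u>130)&(u<310)&(v>190)&(v<280)
k=cv2.findContours(m.astype(np.uint8),0,2)[0];k=max(k,key=cv2.contourArea)
print(m.sum(),cv2.minAreaRect(C[m][:,:2].astype(np.float32)))
E
```

```text
649 [ 0.42098066 -0.29046721  0.03305727] [ 0.66446756 -0.19069915  0.08093254]
[ 0.50171567 -0.22440345  0.05784143] [-0.97742009 -0.21130539]
-0.14570007199349352 0.08255516356297268 [ 0.64412585 -0.19361624] [ 0.42102459 -0.24184781]
258 262 [0.56767267 0.08678008 0.00648683]
220 257 [0.58467401 0.19593377 0.00685834]
190 250 [0.60627607 0.28181727 0.01098131]
160 225 [0.61029903 0.29338164 0.26576577]
205 218 [0.59493577 0.16409697 0.36795843]
250 235 [0.57994428 0.07753323 0.26898766]
190 270 [0.54982108 0.28234139 0.00059878]
200 215 [0.60627784 0.17842264 0.35401737]
4843 ((0.6510414481163025, 0.1875472217798233), (0.4136809706687927, 0.20044384896755219), 85.75727844238281)
```

View pics/crop.png

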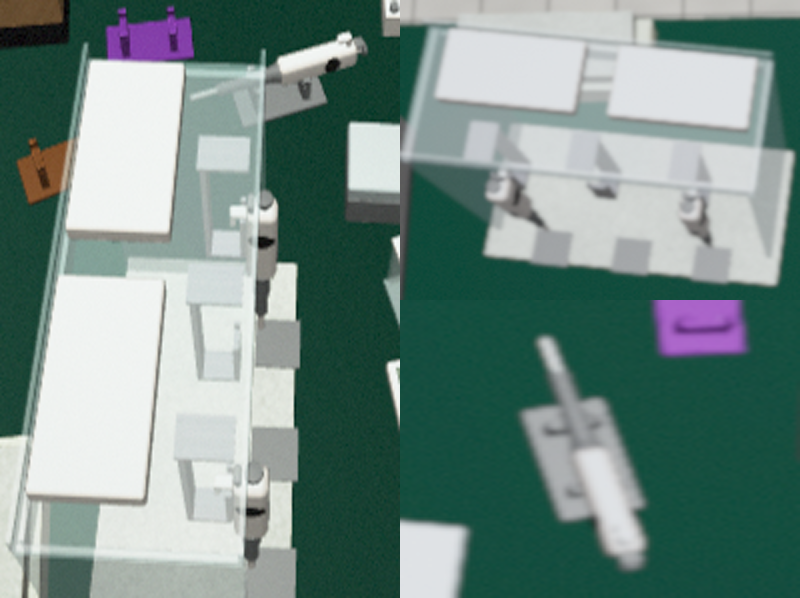

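The crop confirms it: the middle hanger is empty, the grey rest carries the pipette, and the dark cheek shows near top (367,283). Now I'll refine the stand and pipette geometry and plan the approach.

```bash
cat >> h.py <<'E'
def Rt(tilt,yaw):
    # fingers tilted forward by tilt (deg) from down, yaw heading; camera side (tool x) towards robot
    f=np.array([np.cos(np.radians(yaw)),np.sin(np.radians(yaw)),0]);a=np.radians(tilt)
    z=np.sin(a)*f+np.array([0,0,-np.cos(a)]); x=-np.cos(a)*f-np.array([0,0,np.sin(a)])
    return np.stack([x,np.cross(z,x),z],1)
def go(p,R,o=None,cur=None):
    o=o or ctrl.get_obs(); Rc=Ro.from_rotvec(o['tool_rot']).as_matrix() if cur is None else cur[1]; pc=o['tool_pos'] if cur is None else cur[0]
    rv=np.degrees(Ro.from_matrix(Rc.T@R).as_rotvec())
    lin=R.T@(p-pc)
    print('first rot',rv.round(2),'then lin',lin.round(4),'|lin|',np.linalg.norm(lin).round(3), 'or lin-before-rot',(Rc.T@(p-pc)).round(4)); return p,R
E
python3 - <<'E'
from h import *
T=np.load('top.npz');C=cloud('top',T['d'])
# base front corners in top image
g=cv2.cvtColor(T['im'],cv2.COLOR_RGB2GRAY)
# base front edge: scan columns upward from bottom
pts=[]
for u in range(165,285,4):
    col=g[250:290,u].astype(int); k=np.argmin(np.diff(col)); pts.append(onz('top',u,250+k+.5,0.01)[:2])
pts=np.array(pts); 
l=cv2.fitLine(pts.astype(np.float32),cv2.DIST_HUBER,0,.01,.01).ravel(); print('front edge',l,np.degrees(np.arctan2(l[1],l[0])))
# right side edge of base (y min)
p2=[]
for v in range(215,266,4):
    row=g[v,275:310].astype(int); k=np.argmin(np.diff(row)); p2.append(onz('top',275+k+.5,v,0.01)[:2])
print(np.array(p2).round(3).tolist())
print(pts.round(3)[::4].tolist())
p,R=go(np.array([.42,.25,.26]),Rt(0,12.2))
go(np.array([.47,-.231,.20]),R,cur=(p,R))
E
```

```text
front edge [0.12753604 0.9918339  0.5611405  0.21624891] 82.67276
[[0.705, -0.023], [0.692, -0.023], [0.68, -0.019], [0.668, -0.019], [0.656, -0.016], [0.644, -0.016], [0.633, -0.013], [0.621, -0.013], [0.609, -0.01], [0.597, -0.01], [0.585, -0.007], [0.574, -0.007], [0.562, -0.004]]
[[0.58, 0.353], [0.57, 0.307], [0.569, 0.261], [0.56, 0.215], [0.556, 0.169], [0.552, 0.123], [0.542, 0.078], [0.538, 0.032]]
first rot [ -0.1   -0.04 -27.26] then lin [-0.1774 -0.3995 -0.0298] |lin| 0.438 or lin-before-rot [-0.3407 -0.274  -0.0294]
first rot [0. 0. 0.] then lin [ 0.0528 -0.4807  0.06  ] |lin| 0.487 or lin-before-rot [ 0.0528 -0.4807  0.06  ]
```

Call:
{"fn": "jog_arm", "kwargs": {
  "steps": [
    {"delta_rot":[0,0,-6.8],"linear":[0,0,0],"grip":0.085},
    {"delta_rot":[0,0,-6.8],"linear":[0,0,0],"grip":0.085},
    {"delta_rot":[0,0,-6.8],"linear":[0,0,0],"grip":0.085},
    {"delta_rot":[0,0,-6.8],"linear":[-0.01,-0.04,-0.003],"grip":0.085},
    {"delta_rot":[0,0,0],"linear":[-0.028,-0.06,-0.0045],"grip":0.085},
    {"delta_rot":[0,0,0],"linear":[-0.02,-0.044,-0.0045],"grip":0.085},
    {"delta_rot":[0,0,0],"linear":[-0.02,-0.044,-0.0045],"grip":0.085},
    {"delta_rot":[0,0,0],"linear":[-0.02,-0.044,-0.0045],"grip":0.085},
    {"delta_rot":[0,0,0],"linear":[-0.02,-0.044,-0.0045],"grip":0.085},
    {"delta_rot":[0,0,0],"linear":[-0.02,-0.044,-0.0045],"grip":0.085}
  ]
}}

```text
t: 1.1
tool_pos: [0.3507, 0.329, 0.2599]
tool_rot: [0.333, -3.124, 0.0]
contact_force: [1.0, 1.1, 0.6]
opening: 0.0853
grip_force: 0.0
```

```bash
python3 - <<'E'
from h import *
print(ctrl.get_obs()['tool_pos'],ctrl.get_obs()['q']); go(np.array([.47,-.231,.20]),Rt(0,12.2))
E
```

```text
[0.35068948 0.32901578 0.25993031] [ 5.98598502e-01 -3.18271206e-01  1.90196003e+00  7.29106319e-07
  1.55817222e+00 -1.18454915e+00]
first rot [-0.01 -0.01 -0.03] then lin [ 0.0017 -0.5726  0.0599] |lin| 0.576 or lin-before-rot [ 0.0014 -0.5726  0.06  ]
```

Call:
{"fn": "jog_arm", "kwargs": {
  "steps": [
    {"delta_rot":[0,0,0],"linear":[0,-0.045,0],"grip":0.085},
    {"delta_rot":[0,0,0],"linear":[0,-0.045,0],"grip":0.085},
    {"delta_rot":[0,0,0],"linear":[0,-0.045,0],"grip":0.085},
    {"delta_rot":[0,0,0],"linear":[0,-0.045,0],"grip":0.085},
    {"delta_rot":[0,0,0],"linear":[0,-0.045,0],"grip":0.085},
    {"delta_rot":[0,0,0],"linear":[0,-0.045,0],"grip":0.085},
    {"delta_rot":[0,0,0],"linear":[0,-0.045,0],"grip":0.085},
    {"delta_rot":[0,0,0],"linear":[0,-0.045,0],"grip":0.085},
    {"delta_rot":[0,0,0],"linear":[0,-0.045,0],"grip":0.085},
    {"delta_rot":[0,0,0],"linear":[0,-0.045,0],"grip":0.085}
  ]
}}

```text
t: 2.1
tool_pos: [0.4446, -0.111, 0.2598]
tool_rot: [0.332, -3.124, -0.0]
contact_force: [0.8, 0.4, -0.0]
opening: 0.0852
grip_force: 0.0
```

Call:
{"fn": "jog_arm", "kwargs": {
  "steps": [
    {"delta_rot":[0,0,0],"linear":[0,-0.04,0.02],"grip":0.085},
    {"delta_rot":[0,0,0],"linear":[0,-0.04,0.02],"grip":0.085},
    {"delta_rot":[0,0,0],"linear":[0,-0.04,0.02],"grip":0.085},
    {"delta_rot":[0,0,0],"linear":[0,0,0],"grip":0.085}
  ]
}}

```text
t: 2.5
tool_pos: [0.4683, -0.2289, 0.1956]
tool_rot: [0.325, -3.119, -0.006]
contact_force: [-1.0, 0.6, -1.4]
opening: 0.0853
grip_force: 0.0
```

```bash
cat >> h.py <<'E'
def wr(u,v,o):
    i=ctrl.camera_info('wrist');K=np.array(i['camera_matrix']);T=np.array(i['T_tool_cam'])
    a=(u-K[0,2])/K[0,0];b=(v-K[1,2])/K[1,1];th=np.hypot(a,b)+1e-12
    d=np.array([a/th*np.sin(th),b/th*np.sin(th),np.cos(th)])
    R=Ro.from_rotvec(o['tool_rot']).as_matrix()
    return R@T[:3,3]+o['tool_pos'],R@T[:3,:3]@d
def wz(u,v,z,o):
    c,d=wr(u,v,o); return c+d*(z-c[2])/d[2]
def wgrab(name):
    import pickle
    o=ctrl.get_obs(); im,d=ctrl.get_image('wrist'); pickle.dump((o,im,d),open(name+'.pkl','wb')); save(im,name+'.png'); return o,im,d
E
python3 - <<'E'
from h import *
o,im,d=wgrab('w1'); print(o['tool_pos'],o['tool_rot'],o['t'])
E
```

```text
[ 0.46833176 -0.22894895  0.19563627] [ 0.32453656 -3.11865233 -0.0059191 ] 2.5
```

View pics/w1.png

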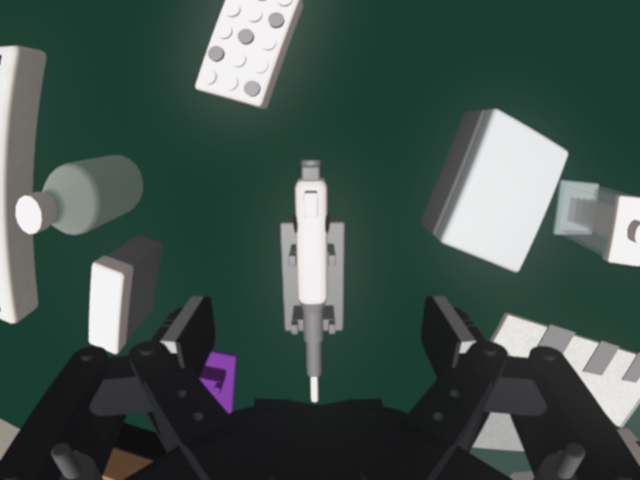

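The wrist view shows the pipette's button end at (311,160), the dark cheeks at row ~215 around columns 296–327, and the nozzle tip at (314,402).

```bash
python3 - <<'E'
from h import *
import pickle
o,im,d=pickle.load(open('w1.pkl','rb'))
B=wz(311,161,.05,o);N=wz(314.5,402,.046,o);e=(N-B)[:2];L=np.linalg.norm(e);e/=L
print(B,N,L,np.degrees(np.arctan2(e[1],e[0])))
g=N[:2]-.185*e; g2=B[:2]+.05*e; print(g,g2)
print(wz(296,217,.045,o)@[*e,0]-N[:2]@e, wz(327,217,.045,o)@[*e,0]-N[:2]@e)
yaw=np.degrees(np.arctan2(e[1],e[0]))
go(np.array([*((g+g2)/2),.08]),Rt(0,yaw))
E
```

```text
[ 0.42186121 -0.24346021  0.05      ] [ 0.6533485 -0.1925337  0.046    ] 0.23702293970988758 12.407254808962886
[ 0.47266916 -0.23228261] [ 0.47069347 -0.23271726]
-0.19139272019198217 -0.19115113178994125
first rot [ 0.23 -0.22 -0.44] then lin [-0.0017 -0.0056  0.1174] |lin| 0.117 or lin-before-rot [-0.0022 -0.0061  0.1173]
```

Call:
{"fn": "jog_arm", "kwargs": {
  "steps": [
    {"delta_rot":[0.2,-0.2,-0.4],"linear":[0,-0.0055,0],"grip":0.07},
    {"delta_rot":[0,0,0],"linear":[-0.001,0,0.04],"grip":0.07},
    {"delta_rot":[0,0,0],"linear":[0,0,0.04],"grip":0.07},
    {"delta_rot":[0,0,0],"linear":[0,0,0.04],"grip":0.07},
    {"delta_rot":[0,0,0],"linear":[0,0,0.03],"grip":0.06},
    {"delta_rot":[0,0,0],"linear":[0,0,0.02],"grip":0.055},
    {"delta_rot":[0,0,0],"linear":[0,0,0.0],"grip":0.05},
    {"delta_rot":[0,0,0],"linear":[0,0,0],"grip":0.045}
  ]
}}

```text
t: 3.35
tool_pos: [0.4738, -0.2318, 0.0315]
tool_rot: [-0.345, 3.117, -0.007]
contact_force: [0.3, -0.1, 0.6]
opening: 0.0453
grip_force: 0.0
```

```bash
python3 - <<'E'
from h import *
o,im,d=wgrab('w2'); print(o['tool_pos'],o['opening'])
go(np.array([.4710,-.2325,.024]),Rt(0,12.4))
E
```

```text
[ 0.47376383 -0.23176477  0.03151168] 0.04530534572317847
first rot [-0.35  0.34  0.21] then lin [0.0033 0.0006 0.0084] |lin| 0.009 or lin-before-rot [0.0034 0.0006 0.0083]
```

View pics/w2.png

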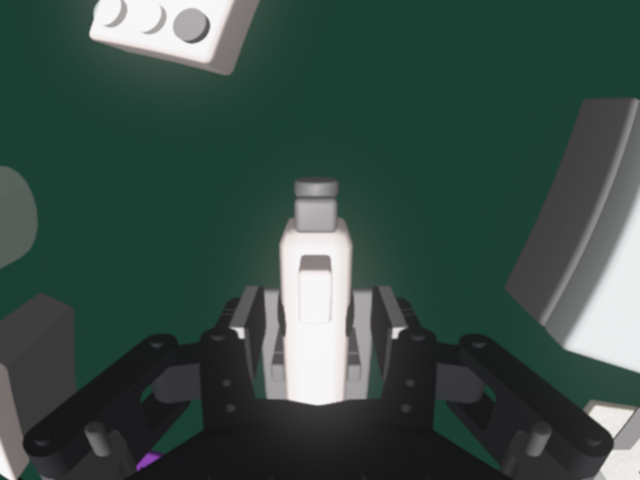

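The pipette is centred between the pads, with handle centre column 316 and pads at 248 and 388. The button end is at (316,178).

```bash
python3 - <<'E'
from h import *
import pickle
o,im,d=pickle.load(open('w2.pkl','rb'))
e=np.array([.9766,.2149])
for z in (.045,.053): B=wz(316,178.5,z,o); print(B[:2]+.05*e)
H=wz(316,256,.075,o); print('hook end top edge ->',H[:2]+.028*e)
go(np.array([.4710,-.2325,.024]),Rt(0,12.4))
E
```

```text
[ 0.46946218 -0.23341491]
[ 0.46839935 -0.2335702 ]
hook end top edge -> [ 0.46538556 -0.2339377 ]
first rot [-0.35  0.34  0.21] then lin [0.0033 0.0006 0.0084] |lin| 0.009 or lin-before-rot [0.0034 0.0006 0.0083]
```

Call:
{"fn": "jog_arm", "kwargs": {
  "steps": [
    {"delta_rot":[-0.3,0.3,0.2],"linear":[0.005,0.001,0.008],"grip":0.045},
    {"delta_rot":[0,0,0],"linear":[0,0,0],"grip":0.035},
    {"delta_rot":[0,0,0],"linear":[0,0,0],"grip":0.015},
    {"delta_rot":[0,0,0],"linear":[0,0,0],"grip":0.015},
    {"delta_rot":[0,0,0],"linear":[0,0,0],"grip":0.015},
    {"delta_rot":[0,0,0],"linear":[0,0,0],"grip":0.015}
  ],
  "newtons": 60
}}

```text
t: 4.0
tool_pos: [0.4678, -0.2324, 0.0224]
tool_rot: [0.338, -3.121, -0.002]
contact_force: [-1.8, -0.8, 2.1]
opening: 0.0271
grip_force: 58.9
```

Call:
{"fn": "jog_arm", "kwargs": {
  "steps": [
    {"delta_rot":[0,0,0],"linear":[0,0,0],"grip":0.015},
    {"delta_rot":[0,0,0],"linear":[0,0,0],"grip":0.015}
  ],
  "newtons": 20
}}

```text
t: 4.2
tool_pos: [0.4679, -0.2324, 0.0224]
tool_rot: [0.338, -3.121, -0.002]
contact_force: [-3.3, -0.2, 2.7]
opening: 0.0272
grip_force: 58.9
```

Call:
{"fn": "jog_arm", "kwargs": {
  "steps": [
    {"delta_rot":[0,0,0],"linear":[0,0,-0.005],"grip":0.015},
    {"delta_rot":[0,0,0],"linear":[0,0,-0.015],"grip":0.015},
    {"delta_rot":[0,0,0],"linear":[0,0,-0.03],"grip":0.015},
    {"delta_rot":[0,0,0],"linear":[0,0,-0.04],"grip":0.015},
    {"delta_rot":[0,0,0],"linear":[0,0,-0.04],"grip":0.015},
    {"delta_rot":[0,0,0],"linear":[0,0,-0.04],"grip":0.015},
    {"delta_rot":[0,0,0],"linear":[0,0,-0.04],"grip":0.015},
    {"delta_rot":[0,0,0],"linear":[0,0,-0.03],"grip":0.015},
    {"delta_rot":[0,0,0],"linear":[0,0,-0.01],"grip":0.015},
    {"delta_rot":[0,0,0],"linear":[0,0,0],"grip":0.015}
  ],
  "newtons": 60
}}

```text
t: 5.2
tool_pos: [0.4691, -0.2328, 0.2744]
tool_rot: [-0.338, 3.122, -0.001]
contact_force: [0.6, 0.5, -2.0]
opening: 0.0274
grip_force: 59.4
```

```bash
python3 - <<'E'
from h import *
o,im,d=wgrab('w3'); print(o)
a,_=grab('scene')
c=a[120:300,230:470]
K,R,t=cam('scene')
def px(p): q=K@(R@p+t); return q[:2]/q[2]
u,v=px(o['tool_pos']+[0,0,.02]).astype(int); print(u,v)
c=cv2.resize(a[v-60:v+60,u-80:u+80],(480,360),interpolation=2)
save(np.hstack([c,cv2.resize(im,(320,360))]),'lift.png')
E
```

```text
{'t': 5.2, 'q': array([-6.02850917e-01, -2.15466156e-01,  1.79433756e+00,  1.67556774e-04,
        1.56112463e+00, -2.38923938e+00]), 'dq': array([-0.0009542 ,  0.03483629,  0.06453888, -0.00098979, -0.01291163,
        0.00121636]), 'effort': array([ 3.75846389e-02, -2.98409933e+01, -3.93431425e+01,  4.01989999e-02,
        5.86171844e-02, -5.27883312e-04]), 'tool_pos': array([ 0.46910537, -0.23276369,  0.27441883]), 'tool_rot': array([-3.37851554e-01,  3.12204582e+00, -1.43592167e-03]), 'contact_force': array([ 0.6131058 ,  0.51192518, -2.03728436]), 'wrist_torque': array([-0.03224939,  0.05227163, -0.0304372 ]), 'grip_force': 59.446004033088684, 'opening': 0.027381842075715424}
349 144
```

View pics/lift.png

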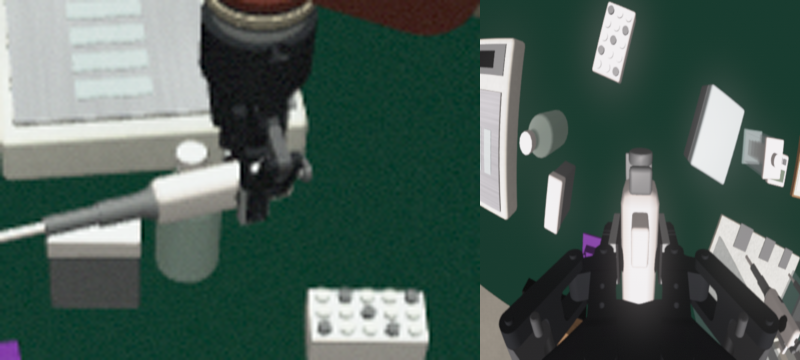

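The pipette is held level and clear of the rest. Next I tilt the hand to 40° and then ease the grip.

Call:
{"fn": "jog_arm", "kwargs": {
  "steps": [
    {"delta_rot":[0,-4,0],"linear":[0,0,-0.005],"grip":0.015},
    {"delta_rot":[0,-8,0],"linear":[0,0,-0.005],"grip":0.015},
    {"delta_rot":[0,-8,0],"linear":[0,0,-0.005],"grip":0.015},
    {"delta_rot":[0,-8,0],"linear":[0,0,-0.005],"grip":0.015},
    {"delta_rot":[0,-8,0],"linear":[0,0,0],"grip":0.015},
    {"delta_rot":[0,-4,0],"linear":[0,0,0],"grip":0.015},
    {"delta_rot":[0,0,0],"linear":[0,0,0],"grip":0.015},
    {"delta_rot":[0,0,0],"linear":[0,0,0],"grip":0.015}
  ]
}}

```text
t: 6.1
tool_pos: [0.4649, -0.2329, 0.2897]
tool_rot: [-0.26, 2.437, 0.101]
contact_force: [0.6, -0.2, -0.4]
opening: 0.0275
grip_force: 59.5
```

Call:
{"fn": "jog_arm", "kwargs": {
  "steps": [
    {"delta_rot":[0,0,0],"linear":[0,0,0],"grip":0.027},
    {"delta_rot":[0,0,0],"linear":[0,0,0],"grip":0.027},
    {"delta_rot":[0,0,0],"linear":[0,0,0],"grip":0.027}
  ],
  "newtons": 20
}}

```text
t: 6.4
tool_pos: [0.4659, -0.233, 0.2922]
tool_rot: [-0.264, 2.434, 0.098]
contact_force: [-0.6, -0.1, -1.1]
opening: 0.027
grip_force: 59.5
```

Call:
{"fn": "jog_arm", "kwargs": {
  "steps": [
    {"delta_rot":[0,0,0],"linear":[0,0,0],"grip":0.0275},
    {"delta_rot":[0,0,0],"linear":[0,0,0],"grip":0.0275}
  ]
}}

```text
t: 6.6
tool_pos: [0.4656, -0.2331, 0.2919]
tool_rot: [-0.263, 2.434, 0.098]
contact_force: [0.5, -0.0, -1.6]
opening: 0.0278
grip_force: 45.3
```

Call:
{"fn": "jog_arm", "kwargs": {
  "steps": [
    {"delta_rot":[0,0,0],"linear":[0,0,0],"grip":0.028},
    {"delta_rot":[0,0,0],"linear":[0,0,0],"grip":0.028}
  ]
}}

```text
t: 6.8
tool_pos: [0.4654, -0.2332, 0.2918]
tool_rot: [-0.262, 2.434, 0.098]
contact_force: [0.1, 0.2, -1.5]
opening: 0.028
grip_force: 31.6
```

Call:
{"fn": "jog_arm", "kwargs": {
  "steps": [
    {"delta_rot":[0,0,0],"linear":[0,0,0],"grip":0.0285},
    {"delta_rot":[0,0,0],"linear":[0,0,0],"grip":0.0285}
  ]
}}

```text
t: 7.0
tool_pos: [0.4654, -0.2332, 0.2918]
tool_rot: [-0.262, 2.434, 0.098]
contact_force: [0.6, 0.4, -1.1]
opening: 0.0289
grip_force: 19.7
```

Call:
{"fn": "jog_arm", "kwargs": {
  "steps": [
    {"delta_rot":[0,0,0],"linear":[0,0,0],"grip":0.0288},
    {"delta_rot":[0,0,0],"linear":[0,0,0],"grip":0.0288}
  ]
}}

```text
t: 7.2
tool_pos: [0.4654, -0.2332, 0.2918]
tool_rot: [-0.262, 2.434, 0.098]
contact_force: [-0.1, -0.3, -0.7]
opening: 0.0291
grip_force: 13.5
```

Call:
{"fn": "jog_arm", "kwargs": {
  "steps": [
    {"delta_rot":[0,0,0],"linear":[0,0,0],"grip":0.0291},
    {"delta_rot":[0,0,0],"linear":[0,0,0],"grip":0.0291},
    {"delta_rot":[0,0,0],"linear":[0,0,0],"grip":0.0291}
  ]
}}

```text
t: 7.5
tool_pos: [0.4655, -0.2332, 0.2919]
tool_rot: [-0.262, 2.433, 0.098]
contact_force: [0.8, 0.4, -1.8]
opening: 0.0291
grip_force: 8.1
```

Call:
{"fn": "jog_arm", "kwargs": {
  "steps": [
    {"delta_rot":[0,0,0],"linear":[0,0,0],"grip":0.0292},
    {"delta_rot":[0,0,0],"linear":[0,0,0],"grip":0.0292},
    {"delta_rot":[0,0,0],"linear":[0,0,0],"grip":0.0292}
  ]
}}

```text
t: 7.8
tool_pos: [0.4654, -0.2332, 0.2918]
tool_rot: [-0.262, 2.433, 0.098]
contact_force: [0.4, 0.2, -1.0]
opening: 0.0292
grip_force: 6.5
```

Call:
{"fn": "jog_arm", "kwargs": {
  "steps": [
    {"delta_rot":[0,0,0],"linear":[0,0,0],"grip":0.0293},
    {"delta_rot":[0,0,0],"linear":[0,0,0],"grip":0.0293},
    {"delta_rot":[0,0,0],"linear":[0,0,0],"grip":0.0293},
    {"delta_rot":[0,0,0],"linear":[0,0,0],"grip":0.0293}
  ]
}}

```text
t: 8.2
tool_pos: [0.4654, -0.2332, 0.2918]
tool_rot: [-0.262, 2.434, 0.098]
contact_force: [-0.6, -0.9, -0.8]
opening: 0.0294
grip_force: 5.1
```

```bash
python3 - <<'E'
from h import *
o,im,d=wgrab('w4'); print(o['grip_force'],o['opening'],o['t'])
a,_=grab('scene')
K,R,t=cam('scene')
q=K@(R@(o['tool_pos'])+t);u,v=(q[:2]/q[2]).astype(int); print(u,v)
c=cv2.resize(a[v-70:v+80,u-100:u+100],(480,360),interpolation=2)
save(np.hstack([c,cv2.resize(im,(320,360))]),'ease.png')
E
```

```text
5.143691226840019 0.0294091896360425 8.2
351 145
```

View pics/ease.png

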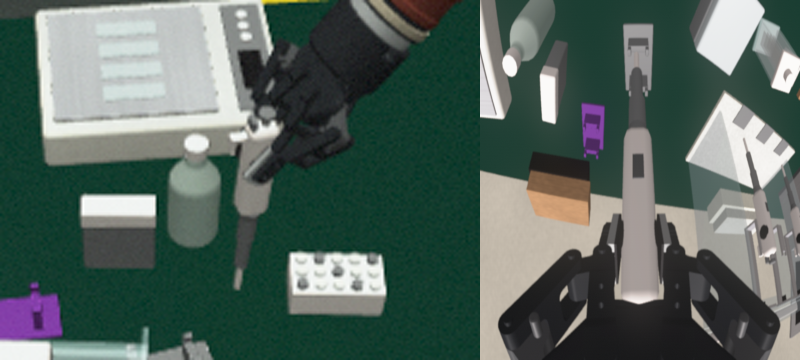

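The pipette has swung nearly nozzle down, with its tip at crop (238,285) and button at (268,118). I'll ease a touch more and then measure the angle.

Call:
{"fn": "jog_arm", "kwargs": {
  "steps": [
    {"delta_rot":[0,0,0],"linear":[0,0,0],"grip":0.0294},
    {"delta_rot":[0,0,0],"linear":[0,0,0],"grip":0.0294},
    {"delta_rot":[0,0,0],"linear":[0,0,0],"grip":0.0294},
    {"delta_rot":[0,0,0],"linear":[0,0,0],"grip":0.0294}
  ]
}}

```text
t: 8.7
tool_pos: [0.4654, -0.2332, 0.2918]
tool_rot: [-0.262, 2.434, 0.098]
contact_force: [0.7, -0.1, -1.1]
opening: 0.0296
grip_force: 3.9
```

Call:
{"fn": "jog_arm", "kwargs": {
  "steps": [
    {"delta_rot":[0,0,0],"linear":[0,0,0],"grip":0.0295},
    {"delta_rot":[0,0,0],"linear":[0,0,0],"grip":0.0295},
    {"delta_rot":[0,0,0],"linear":[0,0,0],"grip":0.0295}
  ]
}}

```text
t: 9.0
tool_pos: [0.4654, -0.2332, 0.2918]
tool_rot: [-0.262, 2.434, 0.098]
contact_force: [-0.6, 0.1, -1.5]
opening: 0.0294
grip_force: 2.8
```

```bash
cat > ang.py <<'E'
from h import *
o=ctrl.get_obs(); a,d=grab('scene'); C=cloud('scene',d); R=Ro.from_rotvec(o['tool_rot']).as_matrix()
g=o['tool_pos']-.019*R[:,2]; y=R[:,1]; f=np.cross(y,[0,0,1.]); f*=np.sign(f[0])
q=C-g; Y=q@y; X=q@f; Z=q[...,2]
print(o['grip_force'],o['opening'],o['t'])
m=(abs(Y)<.025)&(abs(X)<.09)&(Z>-.2)&(Z<-.05)&(d>0)
print(m.sum())
for z in np.arange(-.19,-.05,.02):
    k=m&(abs(Z-z)<.01)
    if k.sum(): print(z.round(2),k.sum(),np.median(X[k]).round(4),np.median(Y[k]).round(4),X[k].min().round(3),X[k].max().round(3))
k=m&(Z>-.15); p=np.polyfit(Z[k],X[k],1); print('lean of nozzle forward deg',np.degrees(np.arctan(-p[0])))
E
python3 ang.py
```

```text
2.831215113401413 0.02939680458825076 9.0
250
-0.19 4 0.0104 -0.0034 0.006 0.011
-0.17 15 0.0097 -0.0015 0.005 0.012
-0.15 22 0.009 0.0016 0.002 0.014
-0.13 36 0.0091 0.0028 0.0 0.013
-0.11 35 0.007 0.0037 -0.002 0.013
-0.09 47 0.007 0.0042 -0.006 0.013
-0.07 46 0.0031 0.0089 -0.012 0.016
-0.05 45 0.0073 0.0098 -0.013 0.016
lean of nozzle forward deg 2.3195614367331236
```

It hangs within about 3° of vertical. I'm gripping it firmly again.

Call:
{"fn": "jog_arm", "kwargs": {
  "steps": [
    {"delta_rot":[0,0,0],"linear":[0,0,0],"grip":0.028},
    {"delta_rot":[0,0,0],"linear":[0,0,0],"grip":0.02},
    {"delta_rot":[0,0,0],"linear":[0,0,0],"grip":0.015},
    {"delta_rot":[0,0,0],"linear":[0,0,0],"grip":0.015},
    {"delta_rot":[0,0,0],"linear":[0,0,0],"grip":0.015},
    {"delta_rot":[0,0,0],"linear":[0,0,0],"grip":0.015}
  ],
  "newtons": 60
}}

```text
t: 9.65
tool_pos: [0.4654, -0.2332, 0.2918]
tool_rot: [-0.262, 2.434, 0.098]
contact_force: [1.1, 0.0, -0.4]
opening: 0.0272
grip_force: 59.0
```

```bash
python3 ang.py; python3 - <<'E'
from h import *
x=np.array([np.cos(np.radians(-7.4)),np.sin(np.radians(-7.4)),0])
lip=np.array([.6133,.1905,.255]); R=Rt(40,-7.4)
grip=lip-.0175*x-[0,0,.022]
t1=grip-.13*x+[0,0,.06]+.019*R[:,2]
p=go(ctrl.get_obs()['tool_pos'],R); go(t1,R,cur=p); print(t1)
E
```

```text
58.958700299263 0.027187893772059754 9.65
254
-0.19 5 0.0136 -0.0029 0.011 0.016
-0.17 14 0.0134 -0.0006 0.009 0.016
-0.15 25 0.0124 0.0019 0.005 0.016
-0.13 35 0.0116 0.0023 0.002 0.016
-0.11 37 0.0099 0.0039 -0.002 0.016
-0.09 44 0.0097 0.0048 -0.002 0.015
-0.07 52 0.0057 0.0083 -0.01 0.017
-0.05 42 0.008 0.0099 -0.01 0.018
lean of nozzle forward deg 3.845489648614277
first rot [12.75 -0.12 15.07] then lin [0. 0. 0.] |lin| 0.0 or lin-before-rot [0. 0. 0.]
first rot [0. 0. 0.] then lin [ 0.0417  0.4392 -0.0176] |lin| 0.442 or lin-before-rot [ 0.0417  0.4392 -0.0176]
[0.47913975 0.20792437 0.27844516]
```

Call:
{"fn": "jog_arm", "kwargs": {
  "steps": [
    {"delta_rot":[0,0,0],"linear":[-0.01,0,-0.011],"grip":0.015},
    {"delta_rot":[0,0,0],"linear":[-0.02,0,-0.024],"grip":0.015},
    {"delta_rot":[2.1,0.6,2.5],"linear":[-0.008,0,-0.01],"grip":0.015},
    {"delta_rot":[4.25,1.2,5],"linear":[0,0,0],"grip":0.015},
    {"delta_rot":[4.25,1.2,5],"linear":[0,0,0],"grip":0.015},
    {"delta_rot":[2.1,0.6,2.5],"linear":[0,0.015,0],"grip":0.015},
    {"delta_rot":[0,0,0],"linear":[0,0.03,0],"grip":0.015},
    {"delta_rot":[0,0,0],"linear":[0,0.035,0],"grip":0.015},
    {"delta_rot":[0,0,0],"linear":[0,0.035,0],"grip":0.015},
    {"delta_rot":[0,0,0],"linear":[0,0.035,0],"grip":0.015}
  ]
}}

```text
t: 10.7
tool_pos: [0.4839, -0.083, 0.3508]
tool_rot: [0.156, 2.501, -0.066]
contact_force: [-0.4, -0.3, -0.3]
opening: 0.0269
grip_force: 59.3
```

Call:
{"fn": "jog_arm", "kwargs": {
  "steps": [
    {"delta_rot":[0,0,0],"linear":[0,0.035,0],"grip":0.015},
    {"delta_rot":[0,0,0],"linear":[0,0.035,0],"grip":0.015},
    {"delta_rot":[0,0,0],"linear":[0,0.035,0],"grip":0.015},
    {"delta_rot":[0,0,0],"linear":[0,0.035,0],"grip":0.015},
    {"delta_rot":[0,0,0],"linear":[0,0.035,0],"grip":0.015},
    {"delta_rot":[0,0,0],"linear":[0,0.035,0],"grip":0.015},
    {"delta_rot":[0,0,0],"linear":[0,0.035,0],"grip":0.015},
    {"delta_rot":[0,0,0],"linear":[0,0.02,0],"grip":0.015},
    {"delta_rot":[0,0,0],"linear":[0,0.008,0],"grip":0.015},
    {"delta_rot":[0,0,0],"linear":[0,0,0],"grip":0.015}
  ]
}}

```text
t: 11.7
tool_pos: [0.5186, 0.1873, 0.3467]
tool_rot: [0.154, 2.504, -0.065]
contact_force: [0.2, -0.8, -1.2]
opening: 0.0271
grip_force: 59.3
```

```bash
python3 - <<'E'
from h import *
o,im,d=wgrab('w5'); print(o['tool_pos'],o['tool_rot'],o['q'],o['grip_force'])
go(o['tool_pos'],Rt(36.5,-7.4))
E
python3 ang.py
```

```text
[0.51858717 0.1872693  0.34665028] [ 0.15367041  2.50355908 -0.06512879] [ 0.35478076 -0.5168158   1.99188266 -0.31951686  1.11273335 -1.03306226] 59.336968660354614
first rot [-0.44 -0.14  0.46] then lin [ 0.0001  0.0009 -0.0001] |lin| 0.001 or lin-before-rot [ 0.0001  0.0009 -0.0002]
59.33710813522339 0.027377454028319616 11.75
237
-0.19 4 0.0006 -0.0015 -0.0 0.003
-0.17 16 0.0022 -0.0017 -0.002 0.004
-0.15 22 0.0009 0.0018 -0.007 0.008
-0.13 32 0.0017 0.0025 -0.006 0.007
-0.11 33 0.0011 0.0041 -0.009 0.008
-0.09 47 0.0013 0.005 -0.01 0.008
-0.07 38 -0.0003 0.0093 -0.015 0.013
-0.05 45 0.0004 0.0105 -0.016 0.013
lean of nozzle forward deg 0.9095844163569712
```

View pics/w5.png

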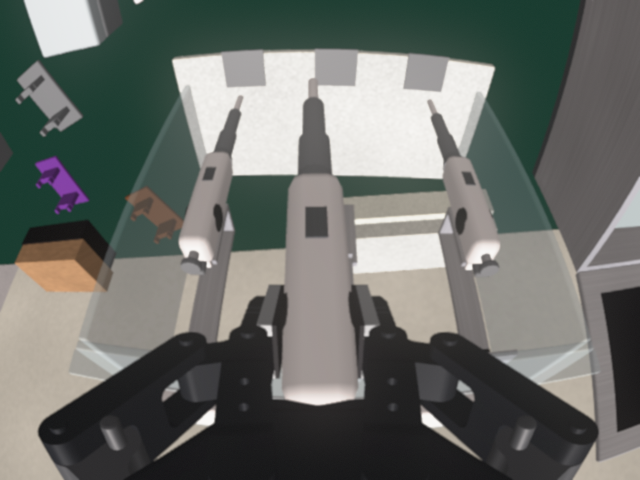

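The wrist view (image right is +y) shows the held pipette upright, with a firm 59 N grip. Hung pipettes are at (205,210) and (475,215). The empty hanger sits behind the held handle, with its grey edge at (350,235). I'll shift sideways to see the plate directly.

Call:
{"fn": "jog_arm", "kwargs": {
  "steps": [
    {"delta_rot":[-0.2,0,0.2],"linear":[0,-0.02,0],"grip":0.015},
    {"delta_rot":[-0.2,0,0.2],"linear":[0,-0.03,0],"grip":0.015},
    {"delta_rot":[0,0,0],"linear":[0,-0.01,0],"grip":0.015},
    {"delta_rot":[0,0,0],"linear":[0,0,0],"grip":0.015},
    {"delta_rot":[0,0,0],"linear":[0,0,0],"grip":0.015}
  ]
}}

```text
t: 12.3
tool_pos: [0.511, 0.1265, 0.3468]
tool_rot: [0.163, 2.502, -0.054]
contact_force: [0.3, 0.4, -0.2]
opening: 0.0271
grip_force: 59.5
```

```bash
python3 - <<'E'
from h import *
o,im,d=wgrab('w6'); print(o['tool_pos'],o['tool_rot'])
go(o['tool_pos'],Rt(36.5,-7.4))
save(cv2.resize(im[140:340,250:450],(600,600),interpolation=2),'w6c.png')
E
```

```text
[0.51101384 0.12648013 0.34676149] [ 0.16302535  2.50197835 -0.05437846]
first rot [-0.04 -0.13  0.02] then lin [-0.0002 -0.0005 -0.0001] |lin| 0.001 or lin-before-rot [-0.0002 -0.0005 -0.0001]
```

View pics/w6c.png

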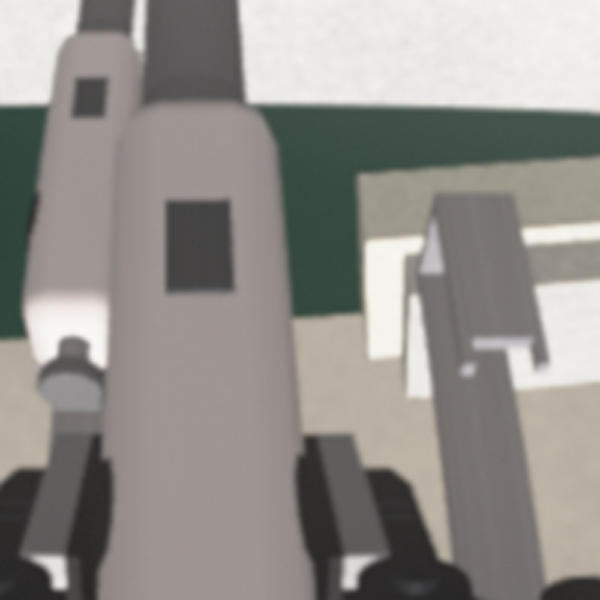

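The crop shows the empty hanger's plate. Its top edge is the light strip (472–535, 343), i.e. full-image (417.7,254.3), and the horn tops are at crop (468,369) and (543,366).

```bash
python3 - <<'E'
from h import *
import pickle
o,im,d=pickle.load(open('w6.pkl','rb'))
f=lambda x,y,z:wz(250+x/3-.33,140+y/3-.33,z,o)
L=f(503,343,.255);A=f(468,369,.263);B=f(543,366,.263)
print('lip',L,'horns',A,B,(A+B)/2,np.linalg.norm(A-B),np.degrees(np.arctan2(*(B-A)[:2])))
print('strip ends',f(472,343,.255),f(534,345,.255))
print('bottom edge of plate z=.203',f(435,195,.203),f(515,195,.203))
# depth check at strip / plate face
K=np.array(ctrl.camera_info('wrist')['camera_matrix'])
for u,v in((412,230),(418,240),(422,250)):
    c,r=wr(u,v,o); zc=Ro.from_rotvec(o['tool_rot']).as_matrix()@np.array(ctrl.camera_info('wrist')['T_tool_cam'])[:3,2]
    print(u,v,c+r*d[v,u]/(r@zc))
E
```

```text
lip [0.61704188 0.19307403 0.255     ] horns [0.61587459 0.18239948 0.263     ] [0.61748872 0.2027359  0.263     ] [0.61668165 0.19256769 0.263     ] 0.0204003738641757 4.538129247125656
strip ends [0.6158338  0.18455398 0.255     ] [0.6192505  0.20184197 0.255     ]
bottom edge of plate z=.203 [0.61473689 0.18113012 0.203     ] [0.61733655 0.20531388 0.203     ]
412 230 [0.37041098 0.14525842 0.41916732]
418 240 [0.61588871 0.19555248 0.24215011]
422 250 [0.61454371 0.19694569 0.25321533]
```

```bash
cat > tgt.py <<'E'
from h import *
x=np.array([np.cos(np.radians(-7.4)),np.sin(np.radians(-7.4)),0]); lip=np.array([.617,.193,.255])
def tcp(back,up):
    R=Rt(36.5,-7.4); return lip-(.0175+back)*x+[0,0,-.022+up]+.0226*R[:,2],R
E
python3 - <<'E'
from tgt import *
o=ctrl.get_obs();R=Ro.from_rotvec(o['tool_rot']).as_matrix()
p,Q=tcp(.06,.045);go(p,Q)
p2,_=tcp(.06,.028);go(p2,Q,cur=(p,Q)); p3,_=tcp(0,.028);go(p3,Q,cur=(p2,Q)); p4,_=tcp(0,0);go(p4,Q,cur=(p3,Q))
S=np.load('scene.npz')
# button / hook height from scene depth (image from last ang run: shift to that pose)
grab('scene');S=np.load('scene.npz');C=cloud('scene',S['d']); g=o['tool_pos']-.0226*R[:,2]
q=C-g; Y=q@R[:,1];X=q@x;Z=q[...,2]
m=(abs(Y)<.02)&(X>-.02)&(X<.04)&(Z>.0)&(Z<.07)&(S['d']>0)
for z in np.arange(.005,.07,.005):
    k=m&(abs(Z-z)<.0025); 
    if k.sum(): print(z.round(3),k.sum(),X[k].min().round(3),X[k].max().round(3),np.median(Y[k]).round(3),S['im'][k].mean(0).astype(int))
E
```

```text
first rot [-0.04 -0.13  0.02] then lin [0.0254 0.0791 0.0891] |lin| 0.122 or lin-before-rot [0.0252 0.0792 0.0891]
first rot [0. 0. 0.] then lin [ 0.0101 -0.      0.0137] |lin| 0.017 or lin-before-rot [ 0.0101 -0.      0.0137]
first rot [0. 0. 0.] then lin [-0.0482  0.      0.0357] |lin| 0.06 or lin-before-rot [-0.0482  0.      0.0357]
first rot [0. 0. 0.] then lin [ 0.0167 -0.      0.0225] |lin| 0.028 or lin-before-rot [ 0.0167 -0.      0.0225]
0.005 19 0.005 0.014 0.015 [118 119 115]
0.01 27 0.0 0.028 0.013 [111 114 109]
0.015 40 -0.02 0.028 0.012 [123 124 118]
0.02 45 -0.02 0.028 0.008 [117 117 112]
0.025 94 -0.018 0.029 0.002 [176 177 173]
0.03 117 -0.015 0.013 0.007 [195 195 190]
0.035 41 -0.019 0.012 0.003 [97 99 99]
0.04 36 -0.019 0.012 0.002 [102 105 104]
0.045 91 -0.02 0.011 0.002 [111 114 113]
0.05 32 -0.02 -0.003 -0.003 [49 51 53]
0.055 14 -0.02 -0.017 0.0 [34 37 39]
```

The measured hook geometry (lip at X = 28 mm, Z from 10 to 28 mm) agrees with the model. I'm moving to the standoff.

Call:
{"fn": "jog_arm", "kwargs": {
  "steps": [
    {"delta_rot":[0,0,0],"linear":[0,0.03,0],"grip":0.015},
    {"delta_rot":[0,0,0],"linear":[0,0.035,0],"grip":0.015},
    {"delta_rot":[0,0,0],"linear":[0.01,0.014,0.03],"grip":0.015},
    {"delta_rot":[0,0,0],"linear":[0.01,0,0.035],"grip":0.015},
    {"delta_rot":[0,0,0],"linear":[0.01,0,0.025],"grip":0.015},
    {"delta_rot":[0,0,0],"linear":[0.006,0,0.013],"grip":0.015},
    {"delta_rot":[0,0,0],"linear":[0,0,0],"grip":0.015},
    {"delta_rot":[0,0,0],"linear":[0,0,0],"grip":0.015},
    {"delta_rot":[0,0,0],"linear":[0,0,0],"grip":0.015}
  ]
}}

```text
t: 13.3
tool_pos: [0.5537, 0.2015, 0.2449]
tool_rot: [0.161, 2.499, -0.053]
contact_force: [-0.2, 0.5, -0.6]
opening: 0.0273
grip_force: 59.7
```

```bash
python3 - <<'E'
from tgt import *
o=ctrl.get_obs(); print(o['tool_pos'],o['grip_force'])
p2,Q=tcp(.0,.028);go(p2,Q)
E
python3 ang.py | tail -1
```

```text
[0.55372205 0.20150787 0.24487977] 59.7005957365036
first rot [0.04 0.06 0.02] then lin [-0.0468 -0.0003  0.0372] |lin| 0.06 or lin-before-rot [-0.0468 -0.0003  0.0373]
lean of nozzle forward deg 1.226332169751395
```

Call:
{"fn": "jog_arm", "kwargs": {
  "steps": [
    {"delta_rot":[0,0,0],"linear":[-0.01,0,0.008],"grip":0.015},
    {"delta_rot":[0,0,0],"linear":[-0.01,0,0.008],"grip":0.015},
    {"delta_rot":[0,0,0],"linear":[-0.01,0,0.008],"grip":0.015},
    {"delta_rot":[0,0,0],"linear":[-0.008,0,0.0065],"grip":0.015},
    {"delta_rot":[0,0,0],"linear":[-0.0068,0,0.0052],"grip":0.015},
    {"delta_rot":[0,0,0],"linear":[0,0,0],"grip":0.015},
    {"delta_rot":[0,0,0],"linear":[0,0,0],"grip":0.015},
    {"delta_rot":[0,0,0],"linear":[0,0,0],"grip":0.015}
  ]
}}

```text
t: 14.15
tool_pos: [0.6094, 0.1937, 0.2397]
tool_rot: [0.161, 2.503, -0.055]
contact_force: [-0.3, -0.8, -0.9]
opening: 0.0272
grip_force: 59.8
```

```bash
python3 - <<'E'
from tgt import *
o=ctrl.get_obs(); print(o['contact_force'])
p2,Q=tcp(.0025,.0);go(p2,Q)
a,_=grab('scene'); save(cv2.resize(a[260:420,230:390],(600,600),interpolation=2),'pre.png')
E
```

```text
[-0.26518886 -0.81895424 -0.85433476]
first rot [-0.05 -0.16  0.08] then lin [0.0139 0.0003 0.0206] |lin| 0.025 or lin-before-rot [0.0138 0.0003 0.0207]
```

View pics/pre.png

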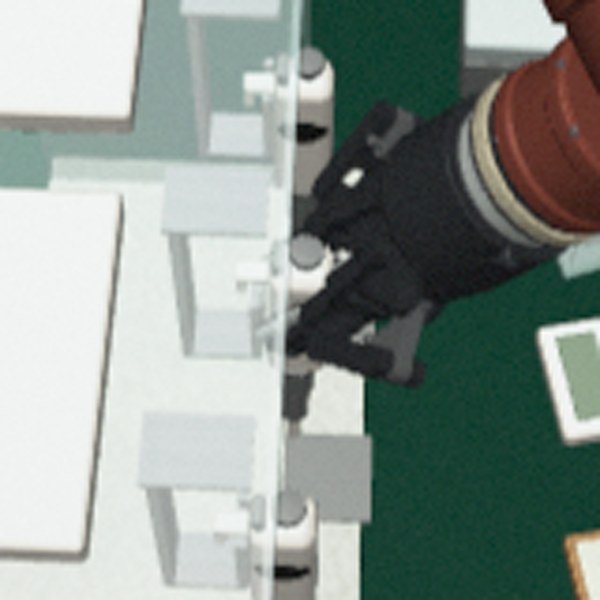

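The scene crop shows the held pipette in line with the hung ones and its hook at (252,272) over the middle plate, so I'm lowering it gently.

Call:
{"fn": "jog_arm", "kwargs": {
  "steps": [
    {"delta_rot":[0,0,0],"linear":[0.0025,0,0.0037],"grip":0.015},
    {"delta_rot":[0,0,0],"linear":[0.0025,0,0.0037],"grip":0.015},
    {"delta_rot":[0,0,0],"linear":[0.0025,0,0.0037],"grip":0.015},
    {"delta_rot":[0,0,0],"linear":[0.0025,0,0.0037],"grip":0.015},
    {"delta_rot":[0,0,0],"linear":[0.0018,0,0.0027],"grip":0.015},
    {"delta_rot":[0,0,0],"linear":[0,0,0],"grip":0.015},
    {"delta_rot":[0,0,0],"linear":[0,0,0],"grip":0.015}
  ]
}}

```text
t: 14.9
tool_pos: [0.6105, 0.1935, 0.2188]
tool_rot: [0.161, 2.503, -0.055]
contact_force: [-1.0, 0.3, -0.8]
opening: 0.027
grip_force: 59.8
```

```bash
python3 - <<'E'
from tgt import *
o=ctrl.get_obs(); print(o['contact_force'],o['wrist_torque'])
p2,Q=tcp(.0025,.0);go(p2,Q)
E
```

```text
[-0.9912894   0.2650373  -0.76435107] [ 0.02387524  0.36918959 -0.00340979]
first rot [-0.05 -0.15  0.06] then lin [0.0024 0.0003 0.0032] |lin| 0.004 or lin-before-rot [0.0024 0.0003 0.0032]
```

Call:
{"fn": "jog_arm", "kwargs": {
  "steps": [
    {"delta_rot":[0,0,0],"linear":[0.0012,0,0.0016],"grip":0.015},
    {"delta_rot":[0,0,0],"linear":[0.0006,0,0.0008],"grip":0.015},
    {"delta_rot":[0,0,0],"linear":[0.0006,0,0.0008],"grip":0.015},
    {"delta_rot":[0,0,0],"linear":[0,0,0],"grip":0.015},
    {"delta_rot":[0,0,0],"linear":[0,0,0],"grip":0.015}
  ]
}}

```text
t: 15.4
tool_pos: [0.6112, 0.1936, 0.2181]
tool_rot: [0.161, 2.499, -0.054]
contact_force: [-9.8, -1.6, 10.0]
opening: 0.0272
grip_force: 61.0
```

The contact is about 3 mm above the predicted height, which fits the hook seating within measurement slop. I'm easing the grip so the pipette settles.

Call:
{"fn": "jog_arm", "kwargs": {
  "steps": [
    {"delta_rot":[0,0,0],"linear":[-0.0006,0,-0.0008],"grip":0.0285},
    {"delta_rot":[0,0,0],"linear":[-0.0006,0,-0.0008],"grip":0.0285},
    {"delta_rot":[0,0,0],"linear":[0,0,0],"grip":0.0293},
    {"delta_rot":[0,0,0],"linear":[0,0,0],"grip":0.0295},
    {"delta_rot":[0,0,0],"linear":[0,0,0],"grip":0.0296},
    {"delta_rot":[0,0,0],"linear":[0,0,0],"grip":0.0296}
  ],
  "newtons": 20
}}

```text
t: 16.0
tool_pos: [0.6107, 0.1937, 0.2169]
tool_rot: [0.161, 2.502, -0.054]
contact_force: [1.6, 1.6, 2.8]
opening: 0.0296
grip_force: 2.0
```

```bash
cat > hook.py <<'E'
from tgt import *
d=np.median([grab('scene')[1] for _ in range(2)],0); C=cloud('scene',d); y=np.cross([0,0,1.],x)
for off in(-.11,0,.11):
    q=C-(lip+off*y); Y=q@y;X=q@x;Z=q[...,2]
    hk=(abs(Y)<.02)&(X>.0)&(X<.02)&(Z>-.005)&(Z<.05)&(d>0)
    hd=(abs(Y)<.022)&(X>-.028)&(X<-.01)&(Z>.0)&(Z<.06)&(d>0)
    top=hd&(Z>np.percentile(Z[hd],99)-.004)
    print(off,hk.sum(),'hook top z',np.percentile(Z[hk],[50,75,90]).round(4),'Xmax',X[hk].max().round(4),'Y',np.percentile(Y[hk],[10,50,90]).round(4),'| button',np.percentile(Z[hd],[90,97]).round(4),X[top].mean().round(4),Y[top].mean().round(4))
o=ctrl.get_obs();print(o['grip_force'],o['contact_force'],o['t'])
E
python3 hook.py
```

```text
Traceback (most recent call last):
  File "hook.py", line 8, in <module>
    print(off,hk.sum(),'hook top z',np.percentile(Z[hk],[50,75,90]).round(4),'Xmax',X[hk].max().round(4),'Y',np.percentile(Y[hk],[10,50,90]).round(4),'| button',np.percentile(Z[hd],[90,97]).round(4),X[top].mean().round(4),Y[top].mean().round(4))
                                    ~~~~~~~~~~~~~^^^^^^^^^^^^^^^^^^
IndexError: index -1 is out of bounds for axis 0 with size 0
```

```bash
python3 - <<'E'
from tgt import *
_,d=grab('scene'); C=cloud('scene',d); y=np.cross([0,0,1.],x)
for off in(-.11,0,.11):
    q=C-(lip+off*y); Y=q@y;X=q@x;Z=q[...,2]
    m=(abs(Y)<.014)&(X>-.034)&(X<.03)&(Z>-.01)&(Z<.06)&(d>0)
    print(off,m.sum())
    for z in np.arange(0,.05,.004):
        k=m&(abs(Z-z)<.002)
        if k.sum()>2: print('  ',z.round(3),k.sum(),X[k].min().round(3),X[k].max().round(3),Y[k].mean().round(3))
o=ctrl.get_obs();print(o['grip_force'],o['contact_force'],o['t'])
E
```

```text
-0.11 163
   0.0 10 -0.034 -0.019 0.01
   0.004 10 -0.033 -0.021 0.01
   0.008 21 -0.033 -0.019 0.007
   0.012 40 -0.033 -0.018 0.003
   0.016 14 -0.029 -0.018 0.004
   0.024 11 -0.029 -0.019 0.0
   0.028 35 -0.028 -0.018 -0.001
0 155
   0.0 3 -0.021 -0.018 0.012
   0.004 10 -0.027 -0.018 0.012
   0.008 20 -0.032 -0.018 0.01
   0.012 38 -0.033 -0.017 0.005
   0.016 11 -0.032 -0.017 0.005
   0.024 29 -0.033 -0.018 0.002
   0.028 35 -0.033 -0.019 0.001
0.11 201
   0.0 8 -0.034 -0.021 0.009
   0.004 12 -0.034 -0.019 0.006
   0.008 22 -0.034 -0.018 0.007
   0.012 56 -0.034 -0.018 0.002
   0.016 14 -0.03 -0.018 0.005
   0.024 11 -0.029 -0.018 0.002
   0.028 55 -0.029 -0.017 -0.001
   0.032 4 -0.026 -0.022 -0.002
1.9741764105856419 [1.52567965 1.04777958 4.00055372] 16.15
```

The button top stands at the same height as on the hung pipettes, so it is seated. I'm releasing it and then backing straight out.

Call:
{"fn": "jog_arm", "kwargs": {
  "steps": [
    {"delta_rot":[0,0,0],"linear":[0,0,0],"grip":0.03},
    {"delta_rot":[0,0,0],"linear":[0,0,0],"grip":0.031},
    {"delta_rot":[0,0,0],"linear":[0,0,0],"grip":0.034},
    {"delta_rot":[0,0,0],"linear":[0,0,0],"grip":0.045},
    {"delta_rot":[0,0,0],"linear":[0,0,0],"grip":0.055},
    {"delta_rot":[0,0,0],"linear":[0,0,0],"grip":0.06},
    {"delta_rot":[0,0,0],"linear":[0,0,0],"grip":0.06},
    {"delta_rot":[0,0,0],"linear":[0,0,0],"grip":0.06}
  ]
}}

```text
t: 16.95
tool_pos: [0.6105, 0.1935, 0.2168]
tool_rot: [0.161, 2.503, -0.055]
contact_force: [0.1, 0.5, -1.2]
opening: 0.0601
grip_force: 0.0
```

Call:
{"fn": "jog_arm", "kwargs": {
  "steps": [
    {"delta_rot":[0,0,0],"linear":[0.004,0,-0.003],"grip":0.06},
    {"delta_rot":[0,0,0],"linear":[0.008,0,-0.006],"grip":0.06},
    {"delta_rot":[0,0,0],"linear":[0.016,0,-0.012],"grip":0.06},
    {"delta_rot":[0,0,0],"linear":[0.024,0,-0.018],"grip":0.06},
    {"delta_rot":[0,0,0],"linear":[0.028,0,-0.021],"grip":0.06},
    {"delta_rot":[0,0,0],"linear":[0.028,0,-0.021],"grip":0.06},
    {"delta_rot":[0,0,0],"linear":[0.012,0,-0.009],"grip":0.06},
    {"delta_rot":[0,0,0],"linear":[0,0,0],"grip":0.06},
    {"delta_rot":[0,0,0],"linear":[0,0,0],"grip":0.06},
    {"delta_rot":[0,0,0],"linear":[0,0,0],"grip":0.06}
  ]
}}

```text
t: 17.95
tool_pos: [0.4622, 0.2126, 0.2183]
tool_rot: [0.161, 2.502, -0.055]
contact_force: [0.4, 0.0, -0.3]
opening: 0.0597
grip_force: 0.0
```

```bash
python3 - <<'E'
from tgt import *
_,d=grab('scene'); C=cloud('scene',d); y=np.cross([0,0,1.],x)
for off in(-.11,0,.11):
    q=C-(lip+off*y); Y=q@y;X=q@x;Z=q[...,2]
    m=(abs(Y)<.03)&(X>-.04)&(X<.03)&(Z>-.2)&(Z<.06)&(d>0)
    print(off,m.sum(),'top',np.percentile(Z[m],98).round(4),[(z,X[k].mean().round(4),Y[k].mean().round(4)) for z in(.028,.01,-.04,-.1,-.14) for k in [m&(abs(Z-z)<.008)] if k.any()])
o=ctrl.get_obs();print(o['tool_pos'],o['contact_force'],o['t'])
E
```

```text
-0.11 451 top 0.029 [(0.028, np.float64(-0.0229), np.float64(-0.0006)), (0.01, np.float64(-0.0262), np.float64(0.0051)), (-0.04, np.float64(-0.0255), np.float64(0.0102)), (-0.1, np.float64(-0.0201), np.float64(0.0067)), (-0.14, np.float64(-0.0195), np.float64(0.0043))]
0 417 top 0.0287 [(0.028, np.float64(-0.0259), np.float64(0.0013)), (0.01, np.float64(-0.0271), np.float64(0.0058)), (-0.04, np.float64(-0.0246), np.float64(0.011)), (-0.1, np.float64(-0.017), np.float64(0.0072)), (-0.14, np.float64(-0.0157), np.float64(0.0037))]
0.11 431 top 0.0293 [(0.028, np.float64(-0.0226), np.float64(-0.0009)), (0.01, np.float64(-0.0266), np.float64(0.0042)), (-0.04, np.float64(-0.0243), np.float64(0.01)), (-0.1, np.float64(-0.0202), np.float64(0.0068)), (-0.14, np.float64(-0.0185), np.float64(0.0049))]
[0.46225094 0.21255505 0.21820493] [-0.56217885  0.18137247  0.22810225] 18.0
```

Call:
{"fn": "jog_arm", "kwargs": {
  "steps": [
    {"delta_rot":[0,0,0],"linear":[0,0,0],"grip":0.06},
    {"delta_rot":[0,0,0],"linear":[0,0,0],"grip":0.06},
    {"delta_rot":[0,0,0],"linear":[0,0,0],"grip":0.06},
    {"delta_rot":[0,0,0],"linear":[0,0,0],"grip":0.06},
    {"delta_rot":[0,0,0],"linear":[0,0,0],"grip":0.06},
    {"delta_rot":[0,0,0],"linear":[0,0,0],"grip":0.06},
    {"delta_rot":[0,0,0],"linear":[0,0,0],"grip":0.06},
    {"delta_rot":[0,0,0],"linear":[0,0,0],"grip":0.06}
  ]
}}

```text
t: 18.8
tool_pos: [0.4617, 0.2128, 0.2181]
tool_rot: [0.161, 2.503, -0.055]
contact_force: [-0.3, -0.0, 0.3]
opening: 0.0606
grip_force: 0.0
```

```bash
python3 - <<'E'
from tgt import *
y=np.cross([0,0,1.],x)
for n in range(2):
  _,d=grab('scene'); C=cloud('scene',d)
  for off in(-.11,0):
    q=C-(lip+off*y); Y=q@y;X=q@x;Z=q[...,2]
    m=(abs(Y)<.03)&(X>-.045)&(X<.03)&(Z>-.2)&(Z<.06)&(d>0)
    print(off,m.sum(),np.percentile(Z[m],98).round(4),[(z,X[k].min().round(4),X[k].mean().round(4),Y[k].mean().round(4)) for z in(.028,.01,-.04,-.1,-.14) for k in [m&(abs(Z-z)<.008)] if k.any()])
# hook: white pixels column extent around projected hook region for each pipette
K,R,t=cam('scene'); im=np.load('scene.npz')['im'].astype(int)
for off in(-.11,0,.11):
    P=lip+off*y+np.array([0,0,.006])+.0*x; q=K@(R@P+t); print(off,(q[:2]/q[2]).round(1))
    u,v=(q[:2]/q[2]).round().astype(int); print(im[v-4:v+5,u-8:u+9].min(2))
E
```

```text
-0.11 452 0.0289 [(0.028, np.float64(-0.0293), np.float64(-0.0231), np.float64(-0.0005)), (0.01, np.float64(-0.0335), np.float64(-0.0263), np.float64(0.005)), (-0.04, np.float64(-0.0339), np.float64(-0.0253), np.float64(0.01)), (-0.1, np.float64(-0.0263), np.float64(-0.02), np.float64(0.0068)), (-0.14, np.float64(-0.0243), np.float64(-0.0184), np.float64(0.0046))]
0 421 0.028 [(0.028, np.float64(-0.033), np.float64(-0.0259), np.float64(0.0011)), (0.01, np.float64(-0.0368), np.float64(-0.0271), np.float64(0.0059)), (-0.04, np.float64(-0.0336), np.float64(-0.0244), np.float64(0.0107)), (-0.1, np.float64(-0.0226), np.float64(-0.0186), np.float64(0.0064)), (-0.14, np.float64(-0.0186), np.float64(-0.0163), np.float64(0.0035))]
-0.11 453 0.0291 [(0.028, np.float64(-0.0293), np.float64(-0.0231), np.float64(-0.0005)), (0.01, np.float64(-0.0334), np.float64(-0.0263), np.float64(0.0049)), (-0.04, np.float64(-0.0338), np.float64(-0.0253), np.float64(0.0098)), (-0.1, np.float64(-0.0263), np.float64(-0.0198), np.float64(0.0068)), (-0.14, np.float64(-0.0264), np.float64(-0.0199), np.float64(0.0043
[... 1639 characters left out ...]
220 205 199 177 186 200 200 230 234 232]]
0.11 [293.3 399.9]
[[231 231 231 233 234 234 233 232 229 225 225 204 193 197 192 192 236]
 [230 230 234 239 238 238 238 238 239 238 236 212 188 200 190 192 236]
 [229 230 235 238 238 239 238 237 238 238 235 209 187 199 185 192 236]
 [231 231 236 237 238 238 239 238 239 239 234 199 175 179 178 191 239]
 [232 231 234 238 238 237 238 237 238 238 234 200 173 156 157 190 237]
 [229 225 222 225 227 229 230 231 233 232 230 207 211 183 191 216 239]
 [217 214 189 192 194 198 210 210 213 215 208 202 227 222 229 237 238]
 [209 207 195 190 188 192 205 208 207 211 199 187 223 230 233 237 237]
 [208 208 199 197 198 204 209 212 213 212 206 182 208 221 228 234 236]]
```

Everything is at rest and within tolerance: about 2–3° of tilt, a height matching the hung pipettes to 1 mm, and the hook about 3 mm towards the front. I'm handing in the job.

```bash
python3 -c "
from station import ctrl
print(ctrl.finish_job())"
```

```text
the job is handed in; nothing more can be done
None
```

The pipette now hangs by its hook on the middle (empty) hanger, nozzle down and released, and the job was handed in at about 19 s; the hand-in returned no verdict.

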